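Put the hole saws away on their rail in order of size

TASK

The cut-outs in the cupboard panel are done: put the four blue hole saws away on the storage rail, one over each brass peg, teeth down and sitting flat on the rubber, in order of size from the smallest next to the red end stop to the largest at the far end. Leave the brass ball valve beside the rail where it lies.

Things in the scene. Friction and masses are not known exactly. Their poses are not given: they have to be found in the camera images.
- saw_29: Hole saw of 29 mm outer diameter, the smallest of four: a steel cup standing mouth down, blue painted wall 2 mm thick, teeth on the lower rim, bare steel back plate on top with a 15 mm arbor hole. 46 mm tall; inside 25 mm across and open from below to 41 mm deep. Origin at the centre of its toothed lower rim, z up. Grip across the outside, any yaw. About 50 g, loose.
- saw_38: Hole saw of 38 mm outer diameter, the second smallest of four: a steel cup standing mouth down, blue painted wall 2 mm thick, teeth on the lower rim, bare steel back plate on top with a 15 mm arbor hole. 46 mm tall; inside 34 mm across and open from below to 41 mm deep. Origin at the centre of its toothed lower rim, z up. Grip across the outside, any yaw. About 80 g, loose.
- saw_48: Hole saw of 48 mm outer diameter, the second largest of four: a steel cup standing mouth down, blue painted wall 2 mm thick, teeth on the lower rim, bare steel back plate on top with a 15 mm arbor hole. 46 mm tall; inside 44 mm across and open from below to 41 mm deep. Origin at the centre of its toothed lower rim, z up. Grip across the outside, any yaw. About 110 g, loose.
- saw_60: Hole saw of 60 mm outer diameter, the largest of four: a steel cup standing mouth down, blue painted wall 2 mm thick, teeth on the lower rim, bare steel back plate on top with a 15 mm arbor hole. 46 mm tall; inside 56 mm across and open from below to 41 mm deep. Origin at the centre of its toothed lower rim, z up. Grip across the outside, any yaw. About 160 g, loose.
- peg_a: One of four identical upright brass pegs, 7 mm thick, tapered nose, 20 mm tall, in a line about 86 mm apart (up to 10 mm more or less) along the middle of the storage rail (aluminium, 404 x 90 mm, black rubber top 16 mm above the worktop). Origin at its foot, on the rubber, z up. Letters are shuffled: they say nothing of the order. Fixed.
- peg_b: One of four identical upright brass pegs, 7 mm thick, tapered nose, 20 mm tall, in a line about 86 mm apart (up to 10 mm more or less) along the middle of the storage rail (aluminium, 404 x 90 mm, black rubber top 16 mm above the worktop). Origin at its foot, on the rubber, z up. Letters are shuffled: they say nothing of the order. Fixed.
- peg_c: One of four identical upright brass pegs, 7 mm thick, tapered nose, 20 mm tall, in a line about 86 mm apart (up to 10 mm more or less) along the middle of the storage rail (aluminium, 404 x 90 mm, black rubber top 16 mm above the worktop). Origin at its foot, on the rubber, z up. Letters are shuffled: they say nothing of the order. Fixed.
- peg_d: One of four identical upright brass pegs, 7 mm thick, tapered nose, 20 mm tall, in a line about 86 mm apart (up to 10 mm more or less) along the middle of the storage rail (aluminium, 404 x 90 mm, black rubber top 16 mm above the worktop). Origin at its foot, on the rubber, z up. Letters are shuffled: they say nothing of the order. Fixed.
- red_stop: Red end stop: a block 90 mm (across the rail) x 20 mm, 30 mm tall, closing one end of the storage rail; the other end has an equal grey one. Which end is red varies. Its centre is about 63 mm from the nearest peg, in line with the pegs. Origin at the centre of its underside, on the worktop. Its y axis lies along the rail. Fixed.
- valve: Brass ball valve lying loose on the worktop, 76 mm long (with its red lever 102 mm, towards +x) and 53 mm tall, not part of the job. Origin under its middle.
Things that resemble listed ones, but are neither listed nor needed, are in the scene too. Several things have the shape of the red_stop; the one meant has the colours described above.

How it is judged:
By the outcome, as a careful person would: the job done as asked, in the order asked, and still so for the second after the job is handed in, with the robot touching nothing.
It also fails if it takes over 93 s, if anything falls off the work surface, if the arm or the gripper's body presses on something with over 40 N, if the wrist force passes 120 N, or if a joint passes its speed limit or range.

ROBOT

A 6-joint arm with a two-finger parallel gripper is mounted at the origin on the work surface. World frame = base frame: x ahead of the robot, y to its left, z up, the work surface at z = 0. Lengths are in mm, angles in rad, forces in N, time in s.
With the tool pointing down it reaches from about 300 to 1000 mm from the base axis. Payload 5.1 kg.
Tool frame: the origin (TCP) lies midway between the tips of the shut fingers; the grasp point (between the pads) lies behind it (r.tcp_to_grasp is the z of the grasp point in the tool frame, in mm); z points along the fingers, y is the direction in which the jaws open and shut (so a half turn about z gives the same grasp; the last joint's range is limited). The gripper opens to 95 mm and grips with 3 to 60 N. Pads are 20 mm wide; open, the fingers measure 119 mm over their backs; the gripper's body (75 mm by 180 mm) begins 59 mm behind the grasp point.
Start: joints at [-1.378, 0.124, 1.65, -0, 1.367, -0.083], TCP at [176.973, -625.432, 214.656] pointing down, gripper open.
Joint ranges: [-2.61, 2.61], [-1.02, 2.33], [0.03, 2.71], [-1.35, 4.49], [0.32, 2.68], [-2.91, 2.91]. Speed limits (rad/s): [2.57, 2.57, 3.14, 3.14, 3.14, 3.14].

INTERFACE

Orientations are given as a rotation vector (axis times angle).
In Python, from cell import r gives the robot as it stands.
- The arm moves only by the tool jog_arm, never from a script. Its argument "steps" is a list that holds one entry, the list of rows, each a list of 5 numbers: the closure in counts, from 0 (fully open) to 255 (shut), then the shift along the tool's x, y, z in m, then the turn about the tool's z in degrees. In form: [[[gripper, tx, ty, tz, yaw], ...]]. A call has 1 to 5 rows; each row is the pose to reach, as a shift and turn from the pose commanded when the call began, along the tool's axes at that moment; what a row does not reach only later rows make up. A row lasts 1/12 s, in which the tool goes at most 41.7 mm and 7.16 degrees, less where a joint would pass 70% of its speed; a pose out of reach is approached as far as the arm can. A call with a gripper value outside its range is refused whole. The fingers move at their own pace and stop on an object; "newtons" is the grip in N (left out, the last holds). Time passes only in rows, so rows that repeat a pose let the fingers close. It gives the time, the measured TCP pose, the force and the opening at its end, in the units of the state.
- r.read_state(): the state, without advancing time (a new reading comes with each control period).
- r.snapshot(name): name is "scene" or "top" or "wrist"; returns a dict with "color" (480x640x3 uint8, red, green, blue), "fx", "fy", "cx", "cy" (pixels), "extrinsics" (4x4, takes a point from camera to world coordinates); the wrist camera has in their place "tool_from_camera" (4x4, takes a point from camera to tool coordinates, whose origin is the TCP and whose axes are the flange's). Camera axes: x right, y down, z forward; pixel columns grow to the right and rows downward; lengths in mm; the calibration is good to about 2 mm. A picture is of the moment at which its call begins: read the wrist's pose just before it. There is no depth.
- r.sign_off(): hands the job in, once; it reports no verdict.
The state is a dict: "clock": time; "joints": joint angles; "qd": joint speeds; "joint_efforts": joint torques, N m; "position": TCP position; "tool_rot": TCP orientation; "wrist_force": force on the tool from outside, world axes, zero at the start; "ft_torque": the same for the moment, N m; "opening": finger opening in mm.
Only numpy, scipy, OpenCV 4.12 (cv2) and the standard library are available. Lean on these libraries where they do the work, as an engineer would, in place of code of your own. Each camera call takes 0.05 s, during which the arm holds its last target.

## Working session

There is one attempt and no reset: what is moved stays moved. The work goes in short steps, Python scripts to look and compute and a tool call to move; the robot and the scene stay as the last step left them, time stands still between calls to the robot, and variables do not carry over. Pictures are saved under pics/ and viewed, and the job is handed in when it is done.

Besides the shell and the picture viewer there is one more tool, called after "Request:" by a JSON object that holds its "method" and its "body". jog_arm: Moves the arm, as the interface text tells. Its arguments: {"type":"object","properties":{"steps":{"type":"array","items":{"type":"array","items":{"type":"array","items":{"type":"number"}}}},"newtons":{"type":"number"}},"required":["steps"]}

```bash
ls; mkdir -p pics; python3 - <<'E'
from cell import r
import cv2,numpy as np
s=r.read_state();print(s, r.tcp_to_grasp)
for n in("scene","top","wrist"):
    p=r.snapshot(n);cv2.imwrite(f"pics/{n}0.png",p["color"][:,:,::-1])
    print(n,{k:(np.round(v,4).tolist() if not np.isscalar(v) else v) for k,v in p.items() if k!="color"})
E
```

```text
pics
{'clock': 0.0, 'joints': array([-1.37759315e+00,  1.24482273e-01,  1.65168470e+00,  1.29066273e-05,
        1.36750517e+00, -8.25727335e-02]), 'qd': array([ 0.00160318, -0.00206716,  0.0012591 ,  0.00029026,  0.00204741,
       -0.00081199]), 'joint_efforts': array([ 1.63563072e-05, -4.17607105e+01, -3.59933424e+01,  7.75177614e-02,
        4.91530937e-02, -1.83475495e-04]), 'position': array([ 176.85798314, -624.79977557,  213.39551123]), 'tool_rot': array([-3.10971753e+00, -4.31526824e-01,  1.60664355e-04]), 'wrist_force': array([-0.07112864,  0.59465871, -0.00951166]), 'ft_torque': array([ 0.01416939, -0.03160163, -0.01317755]), 'opening': 94.9953711400614} -18.8
scene {'fx': 484.02243144071326, 'fy': 484.02243144071326, 'cx': 316.52832093038916, 'cy': 240.75856778164078, 'extrinsics': [[0.3811, 0.6082, -0.6963, 1164.826], [0.9245, -0.2571, 0.2814, -304.4117], [-0.0079, -0.751, -0.6603, 631.2376], [0.0, 0.0, 0.0, 1.0]]}
top {'fx': 465.92540660835294, 'fy': 465.92540660835294, 'cx': 319.7149631889081, 'cy': 234.75821337529183, 'extrinsics': [[-0.008, -0.9848, 0.1734, 415.435], [-0.9999, 0.0054, -0.0153, -43.8954], [0.0141, -0.1735, -0.9847, 880.1216], [0.0, 0.0, 0.0, 1.0]]}
wrist {'fx': 405.07058570571866, 'fy': 405.07058570571866, 'cx': 327.43709554151195, 'cy': 243.36382626054683, 'tool_from_camera': [[0.0003, -0.9584, -0.2854, 80.5121], [1.0, 0.0003, 0.0001, -0.2617], [-0.0, -0.2854, 0.9584, -170.2822], [0.0, 0.0, 0.0, 1.0]]}
```

View pics/top0.png

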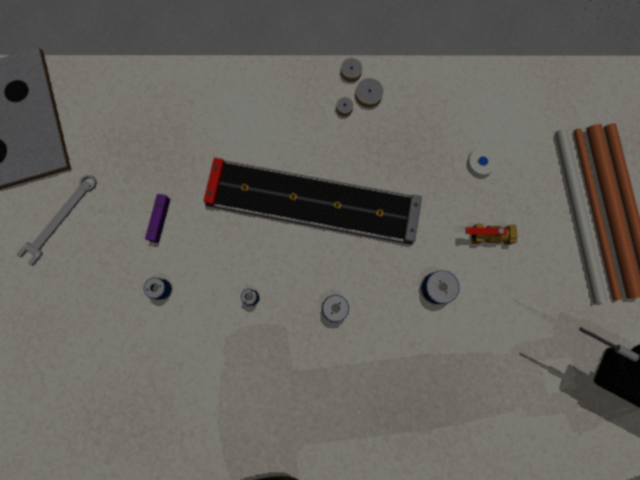

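View pics/scene0.png

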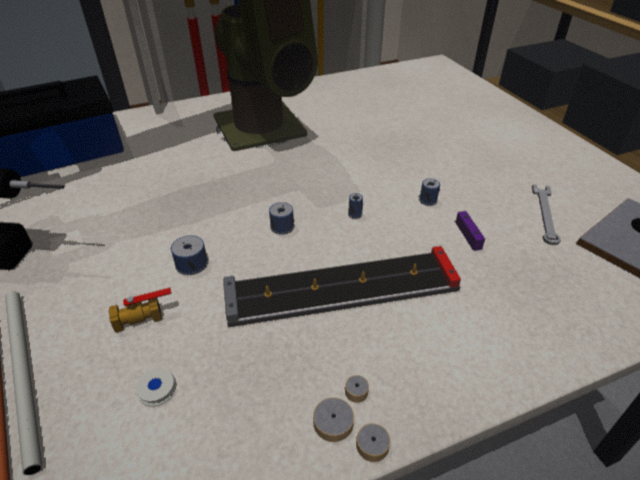

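View pics/wrist0.png

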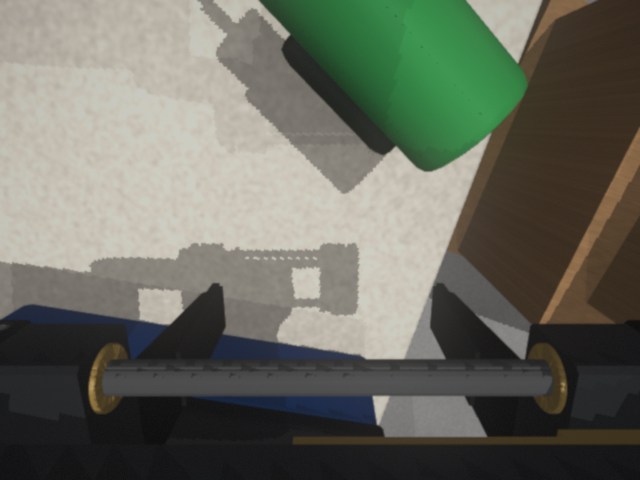

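```bash
python3 - <<'E'
import cv2
a=cv2.imread("pics/top0.png")
c=a[150:330,130:500]
cv2.imwrite("pics/tc.png",cv2.resize(c,(800,389),interpolation=cv2.INTER_CUBIC))
t=[a[y-25:y+25,x-25:x+25] for x,y in((157,289),(250,297),(335,307),(440,288))]+[a[y-25:y+25,x-25:x+25] for x,y in((245,187),(293,196),(337,204),(380,212))]
t=[cv2.resize(i,(200,200),interpolation=cv2.INTER_NEAREST) for i in t]
cv2.imwrite("pics/tz.png",cv2.vconcat([cv2.hconcat(t[:4]),cv2.hconcat(t[4:])]))
E
```

```text
(no output)
```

View pics/tc.png

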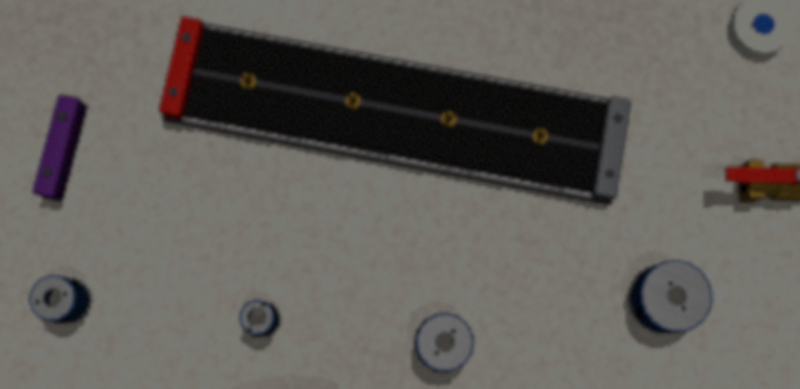

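View pics/tz.png

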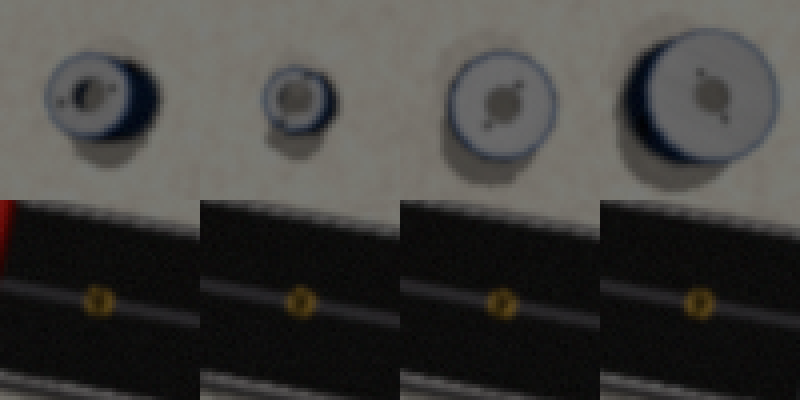

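```bash
cat > h.py <<'E'
import numpy as np
from scipy.spatial.transform import Rotation as Ro
TOP=None
def ray(p,E,u,v,z):
    d=E[:3,:3]@[(u-p["cx"])/p["fx"],(v-p["cy"])/p["fy"],1]
    o=E[:3,3];return (o+d*(z-o[2])/d[2])
E
python3 - <<'E'
from h import *
from cell import r
s=r.read_state();p=r.snapshot("top");E=p["extrinsics"]
print(Ro.from_rotvec(s["tool_rot"]).as_matrix().round(3))
S={k:ray(p,E,*uv,46) for k,uv in dict(s29=(248.3,296.5),s38=(154,287.8),s48=(335.5,308),s60=(442.8,287.1)).items()}
for k,v in S.items():print(k,v.round(1))
P=[ray(p,E,*uv,26) for uv in((244.7,187.5),(293.2,196.7),(337.6,205),(379.7,213))]
for v in P:print(v.round(1))
print([np.linalg.norm(P[i+1]-P[i]) for i in range(3)]);d=P[3]-P[0];print(np.degrees(np.arctan2(d[1],d[0])))
for n,uv,z in (("red",(216,181),30),("grey",(414,217),30),("valve",(492,233),40)):print(n,ray(p,E,*uv,z).round(1))
E
```

```text
[[ 0.962  0.272 -0.   ]
 [ 0.272 -0.962  0.002]
 [ 0.    -0.002 -1.   ]]
s29 [451.9  70.7  46. ]
s38 [468.4 237.8  46. ]
s48 [430.6 -83.7  46. ]
s60 [ 466.  -276.3   46. ]
[657.4  84.   26. ]
[639.1  -7.7  26. ]
[622.6 -91.3  26. ]
[ 606.8 -170.3   26. ]
[np.float64(93.49388885936172), np.float64(85.21782838064827), np.float64(80.56256063237376)]
-101.25298309020542
red [669.1 137.6  30. ]
grey [ 597.9 -233.8   30. ]
valve [ 564.9 -374.3   40. ]
```

Request:
{"method": "jog_arm", "body": {"steps": [[[0,0.373,-0.257,0,-63],[0,0.373,-0.257,0,-63],[0,0.373,-0.257,0,-63],[0,0.373,-0.257,0,-63],[0,0.373,-0.257,0,-63]]]}}

```text
clock: 0.62
position: [310.6, -463.3, 214.4]
tool_rot: [-2.824, -1.375, -0.0]
wrist_force: [0.5, -0.5, -0.3]
opening: 95.4
```

```bash
cat >> h.py <<'E'
RAIL=78.75
def go(x,y,z,yaw=RAIL,pr=True):
    from cell import r
    s=r.read_state();R=Ro.from_rotvec(s["tool_rot"]).as_matrix()
    t=R.T@(np.array([x,y,z])-s["position"])
    a=np.degrees(np.arctan2(R[1,0],R[0,0]))
    print("t=%.2f pos"%s["clock"],s["position"].round(1),"tool",t.round(1),"yawcmd %.1f"%((a-yaw+180)%360-180),"open %.1f"%s["opening"],"F",s["wrist_force"].round(1),"j",s["joints"].round(2))
E
python3 -c "
from h import *
go(466,-276,180)"
```

```text
t=0.62 pos [ 310.6 -463.3  214.4] tool [243.3   6.8  34.5] yawcmd -26.8 open 95.4 F [ 0.5 -0.5 -0.3] j [-1.08 -0.08  1.86  0.    1.36 -0.41]
```

Request:
{"method": "jog_arm", "body": {"steps": [[[0,0.243,0.007,0.034,-27],[0,0.243,0.007,0.034,-27],[0,0.243,0.007,0.034,-27],[0,0.243,0.007,0.034,-27],[0,0.243,0.007,0.034,-27]]]}}

```text
clock: 1.03
position: [443.4, -305.2, 185.6]
tool_rot: [2.427, 1.994, 0.0]
wrist_force: [0.3, 0.2, 0.4]
opening: 95.0
```

```bash
cat >> h.py <<'E'
def wshot(name,z=None,uv=None):
    from cell import r; import cv2
    s=r.read_state();p=r.snapshot("wrist")
    T=np.eye(4);T[:3,:3]=Ro.from_rotvec(s["tool_rot"]).as_matrix();T[:3,3]=s["position"]
    p["extrinsics"]=T@p["tool_from_camera"]
    np.save(f"pics/{name}.npy",p,allow_pickle=True)
    cv2.imwrite(f"pics/{name}.png",p["color"][:,:,::-1])
def wray(name,u,v,z):
    p=np.load(f"pics/{name}.npy",allow_pickle=True).item();return ray(p,p["extrinsics"],u,v,z).round(1)
E
python3 -c "
from h import *
go(466,-276,180);wshot('w1')"
```

```text
t=1.03 pos [ 443.4 -305.2  185.6] tool [33.  16.5  5.6] yawcmd 0.0 open 95.0 F [0.3 0.2 0.4] j [-0.7  -0.1   1.93 -0.    1.32 -0.51]
```

View pics/w1.png

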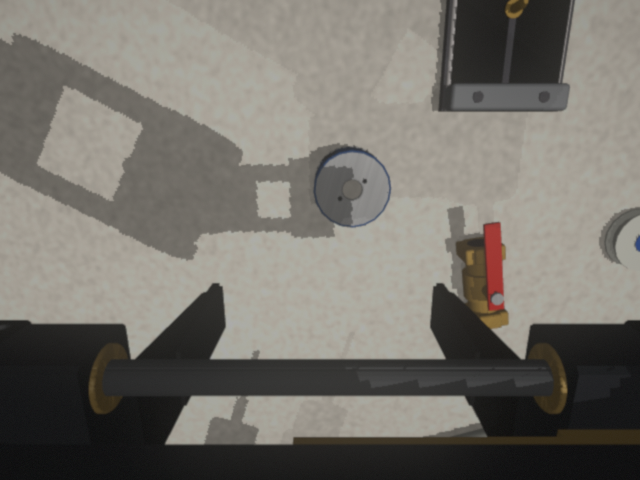

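```bash
python3 -c "
from h import *
print(wray('w1',352,188,46),wray('w1',314,188,46),wray('w1',390.5,188,46),wray('w1',485,275,40))
go(465,-276,31)"
```

```text
[ 468.  -276.5   46. ] [ 439.4 -270.9   46. ] [ 497.  -282.3   46. ] [ 564.1 -370.6   40. ]
t=1.08 pos [ 446.7 -299.5  184.1] tool [ 25.7  13.3 153.3] yawcmd 0.2 open 95.4 F [ 1.3  4.7 -0.6] j [-0.69 -0.1   1.93  0.01  1.32 -0.5 ]
```

```bash
python3 -c "
from h import *
go(466.5,-276.5,11)"
```

```text
t=1.08 pos [ 446.7 -299.5  184.1] tool [ 25.4  14.9 173.3] yawcmd 0.2 open 95.4 F [ 1.3  4.7 -0.6] j [-0.69 -0.1   1.93  0.01  1.32 -0.5 ]
```

Request:
{"method": "jog_arm", "body": {"steps": [[[0,0.025,0.015,0.04,0],[0,0.025,0.015,0.04,0],[0,0.025,0.015,0.04,0]]]}}

```text
clock: 1.33
position: [460.9, -283.2, 142.5]
tool_rot: [-2.423, -1.989, 0.003]
wrist_force: [-0.7, 0.3, -0.1]
opening: 95.2
```

```bash
python3 -c "
from h import *
go(466.5,-276.5,11);wshot('w2')
go(466.5,-276.5,11)"
```

```text
t=1.33 pos [ 460.9 -283.2  142.5] tool [  7.3   5.  131.5] yawcmd 0.0 open 95.2 F [-0.7  0.3 -0.1] j [-0.65 -0.06  1.96 -0.    1.24 -0.45]
t=1.38 pos [ 461.3 -284.8  144.4] tool [  9.1   3.9 133.4] yawcmd -0.1 open 95.2 F [ 0.  -0.4  0.2] j [-0.65 -0.06  1.96 -0.    1.25 -0.45]
```

View pics/w2.png

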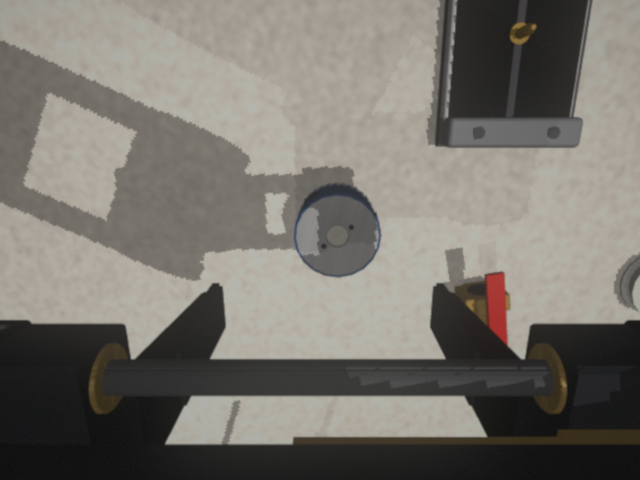

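```bash
python3 -c "
from h import *
print(wray('w2',337.5,235,46),wray('w2',295,235,46),wray('w2',380,235,46))"
```

```text
[ 468.2 -276.9   46. ] [ 439.7 -271.2   46. ] [ 496.7 -282.5   46. ]
```

Request:
{"method": "jog_arm", "body": {"steps": [[[0,0.009,0.005,0.02,0],[0,0.009,0.005,0.06,0],[0,0.009,0.005,0.1,0],[0,0.009,0.005,0.132,0],[0,0.009,0.005,0.132,0]]]}}

```text
clock: 1.8
position: [464.0, -276.1, 8.1]
tool_rot: [-2.424, -1.981, 0.005]
wrist_force: [-0.8, 1.1, -1.1]
opening: 95.0
```

Request:
{"method": "jog_arm", "body": {"steps": [[[255,0,0,0,0],[255,0,0,0,0],[255,0,0,0,0],[255,0,0,0,0],[255,0,0,0,0]]], "newtons": 25}}

```text
clock: 2.22
position: [470.3, -278.8, 16.2]
tool_rot: [2.428, 1.987, 0.002]
wrist_force: [1.1, -0.0, 0.1]
opening: 67.0
```

```bash
python3 -c "
from h import *
go(468,-277,110)"
```

```text
t=2.22 pos [ 470.3 -278.8   16.2] tool [  1.1  -2.2 -93.8] yawcmd -0.1 open 67.0 F [ 1.1 -0.   0.1] j [-0.63  0.11  2.03 -0.    1.   -0.43]
```

Request:
{"method": "jog_arm", "body": {"steps": [[[255,0,0,0,0],[255,0,0,0,0],[255,0,0,0,0],[255,0,0,0,0]]]}}

```text
clock: 2.55
position: [469.2, -278.2, 15.4]
tool_rot: [2.43, 1.99, -0.001]
wrist_force: [-3.2, 0.7, 6.3]
opening: 60.5
```

```bash
python3 -c "
from h import *
go(468,-277,110)"
```

```text
t=2.55 pos [ 469.2 -278.2   15.4] tool [  0.8  -1.4 -94.6] yawcmd -0.1 open 60.5 F [-3.2  0.7  6.3] j [-0.63  0.11  2.03 -0.    1.   -0.43]
```

Request:
{"method": "jog_arm", "body": {"steps": [[[255,0,0,-0.04,0],[255,0,0,-0.08,0],[255,0.02,0,-0.1,0],[255,0.02,0,-0.1,0],[255,0.02,0,-0.1,0]]]}}

```text
clock: 2.97
position: [473.6, -258.0, 115.1]
tool_rot: [2.427, 1.99, 0.001]
wrist_force: [-0.7, 0.2, -2.4]
opening: 60.5
```

```bash
python3 -c "
from h import *
go(607,-170,115);wshot('w3');go(607,-170,115)
import cv2
p=cv2.imread('pics/w2.png')[0:160,420:600];cv2.imwrite('pics/w2c.png',cv2.resize(p,None,fx=4,fy=4,interpolation=cv2.INTER_CUBIC)[:600])"
```

```text
t=2.97 pos [ 473.6 -258.   115.1] tool [112.4 113.5   0.2] yawcmd -0.1 open 60.5 F [-0.7  0.2 -2.4] j [-0.6  -0.04  1.99 -0.    1.19 -0.4 ]
t=3.02 pos [ 472.4 -257.6  113.1] tool [112.4 114.8  -2. ] yawcmd -0.1 open 60.2 F [ 0.1  0.5 -2.4] j [-0.6  -0.04  1.99 -0.    1.19 -0.4 ]
```

View pics/w3.png

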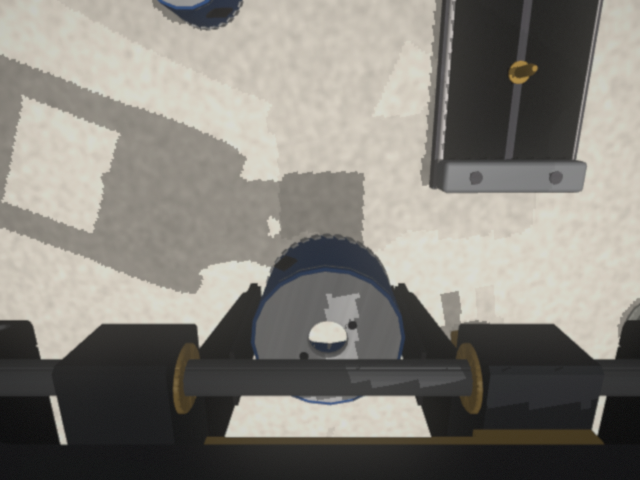

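View pics/w2c.png

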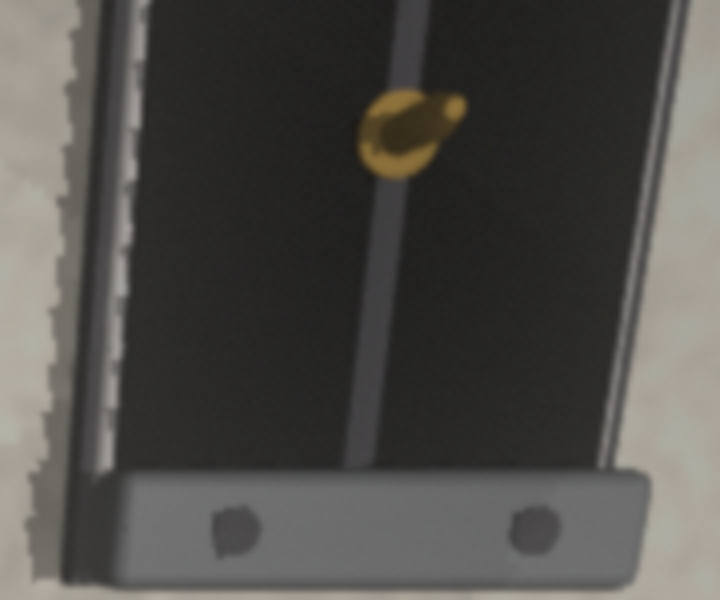

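```bash
python3 -c "
from h import *
from cell import r
print(wray('w2',519.5,33.3,16),wray('w3',518,72,16), 'grey c',wray('w3',514,179,30))
p=r.snapshot('top')
for uv in((244.7,187.5),(293.2,196.7),(337.6,205),(379.7,213)): print(ray(p,p['extrinsics'],*uv,16).round(1))
go(608,-171,115)"
```

```text
[ 611.3 -172.5   16. ] [ 610.5 -172.4   16. ] grey c [ 597.8 -235.    30. ]
[660.2  85.5  16. ]
[641.7  -7.3  16. ]
[625.  -91.9  16. ]
[ 609.  -171.8   16. ]
t=3.07 pos [ 471.7 -257.4  111.9] tool [111.6 116.6  -3.4] yawcmd -0.1 open 60.4 F [ 0.8 -0.6 -3. ] j [-0.6  -0.04  1.99 -0.    1.19 -0.4 ]
```

Request:
{"method": "jog_arm", "body": {"steps": [[[255,0.11,0.119,-0.003,0],[255,0.11,0.119,-0.003,0],[255,0.11,0.119,-0.003,0],[255,0.11,0.119,-0.003,0],[255,0.11,0.119,-0.003,0]]]}}

```text
clock: 3.48
position: [614.3, -170.4, 113.9]
tool_rot: [-2.425, -1.993, -0.001]
wrist_force: [-1.0, -0.1, -1.5]
opening: 60.6
```

```bash
python3 -c "
from h import *
go(610,-173,31);wshot('w4');go(610,-173,31)"
```

```text
t=3.48 pos [ 614.3 -170.4  113.9] tool [-3.6 -3.6 82.9] yawcmd 0.1 open 60.6 F [-1.  -0.1 -1.5] j [-0.36  0.18  1.77  0.    1.2  -0.16]
t=3.53 pos [ 611.9 -171.8  113.5] tool [-1.6 -1.3 82.5] yawcmd 0.1 open 60.2 F [-0.3  0.  -2.2] j [-0.36  0.18  1.77  0.    1.2  -0.16]
```

View pics/w4.png

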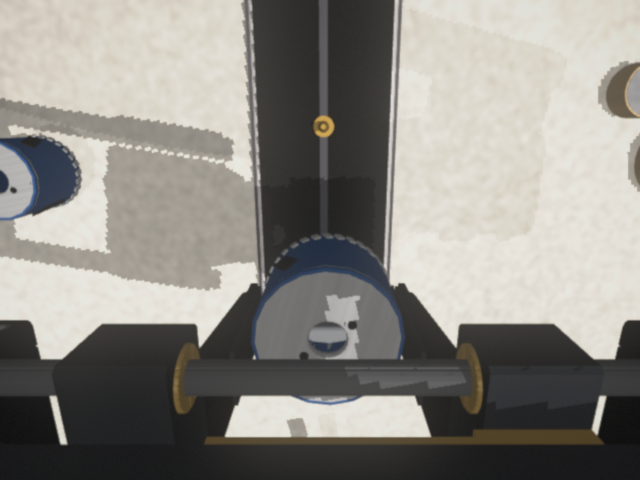

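Request:
{"method": "jog_arm", "body": {"steps": [[[255,-0.001,-0.001,0.04,0],[255,-0.001,-0.001,0.07,0],[255,-0.001,-0.001,0.078,0],[255,-0.001,-0.001,0.08,0],[255,-0.001,-0.001,0.08,0]]]}}

```text
clock: 3.95
position: [608.4, -174.8, 35.1]
tool_rot: [-2.43, -1.987, 0.003]
wrist_force: [-0.2, -0.7, -2.5]
opening: 60.5
```

```bash
python3 -c "
from h import *
go(610,-173,31);print(wray('w4',323,126,16))"
```

```text
t=3.95 pos [ 608.4 -174.8   35.1] tool [2.1 1.2 4.1] yawcmd -0.2 open 60.5 F [-0.2 -0.7 -2.5] j [-0.36  0.26  1.82 -0.    1.07 -0.16]
[626.4 -92.1  16. ]
```

Request:
{"method": "jog_arm", "body": {"steps": [[[255,0,0,0.001,0],[255,0,0,0.002,0],[255,0,0,0.003,0],[255,0,0,0.003,0]]]}}

```text
clock: 4.28
position: [610.4, -174.7, 34.5]
tool_rot: [2.43, 1.989, 0.001]
wrist_force: [-0.8, 0.2, -2.3]
opening: 60.5
```

Request:
{"method": "jog_arm", "body": {"steps": [[[255,0,0,0.001,0],[255,0,0,0.002,0],[255,0,0,0.002,0]]]}}

```text
clock: 4.53
position: [610.0, -174.4, 31.7]
tool_rot: [-2.431, -1.99, 0.0]
wrist_force: [0.5, -0.9, -1.8]
opening: 60.6
```

Request:
{"method": "jog_arm", "body": {"steps": [[[255,0,0,0.001,0],[255,0,0,0.002,0],[255,0,0,0.002,0]]]}}

```text
clock: 4.78
position: [610.2, -174.5, 31.2]
tool_rot: [-2.43, -1.99, 0.001]
wrist_force: [-2.4, 0.5, 5.9]
opening: 60.7
```

Request:
{"method": "jog_arm", "body": {"steps": [[[0,0,0,0,0],[0,0,0,0,0],[0,0,0,0,0],[0,0,0,0,0],[0,0,0,-0.02,0]]]}}

```text
clock: 5.2
position: [606.8, -173.4, 45.4]
tool_rot: [-2.425, -1.985, 0.007]
wrist_force: [-0.5, -0.3, -1.4]
opening: 88.2
```

Request:
{"method": "jog_arm", "body": {"steps": [[[0,0,0,-0.04,0],[0,0,0,-0.08,0],[0,0,0,-0.11,0],[0,0,0,-0.11,0]]]}}

```text
clock: 5.53
position: [614.5, -176.1, 169.1]
tool_rot: [2.421, 1.982, 0.012]
wrist_force: [-0.2, -1.2, 1.4]
opening: 94.9
```

```bash
python3 -c "
from h import *
go(430.6,-83.7,150);wshot('w5');go(430.6,-83.7,150)"
```

```text
t=5.53 pos [ 614.5 -176.1  169.1] tool [  54.3 -198.8   16.2] yawcmd -0.1 open 94.9 F [-0.2 -1.2  1.4] j [-0.36  0.12  1.73  0.    1.27 -0.16]
t=5.58 pos [ 613.  -175.5  165.4] tool [  54.  -197.1   13.4] yawcmd -0.1 open 94.9 F [ 0.3 -0.5 -0.5] j [-0.36  0.13  1.73  0.    1.27 -0.16]
```

View pics/w5.png

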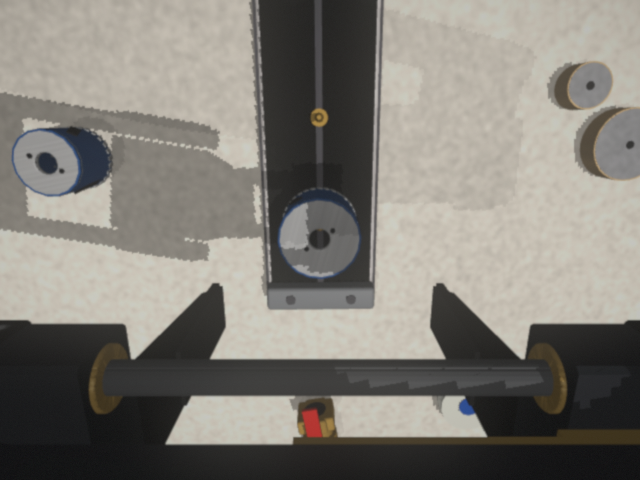

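```bash
python3 -c "
from h import *
print(wray('w5',46,161,46),wray('w5',319,238,62))
go(431,-84,140)"
```

```text
[432.1 -83.6  46. ] [ 610.2 -173.1   62. ]
t=5.58 pos [ 613.  -175.5  165.4] tool [  53.8 -196.7   23.4] yawcmd -0.1 open 94.9 F [ 0.3 -0.5 -0.5] j [-0.36  0.13  1.73  0.    1.27 -0.16]
```

Request:
{"method": "jog_arm", "body": {"steps": [[[0,0.054,-0.197,0.015,0],[0,0.054,-0.197,0.015,0],[0,0.054,-0.197,0.015,0],[0,0.054,-0.197,0.015,0],[0,0.054,-0.197,0.015,0]]]}}

```text
clock: 6.0
position: [424.5, -81.4, 142.0]
tool_rot: [-2.428, -1.988, 0.004]
wrist_force: [-0.0, 0.8, 0.7]
opening: 95.0
```

Request:
{"method": "jog_arm", "body": {"steps": [[[0,0,0,0,0],[0,0,0,0,0],[0,0,0,0,0]]]}}

```text
clock: 6.25
position: [427.7, -82.7, 144.4]
tool_rot: [2.431, 1.99, 0.0]
wrist_force: [0.1, -0.7, 0.2]
opening: 95.1
```

```bash
python3 -c "
from h import *
go(431,-84,12);wshot('w6');go(431,-84,12)"
```

```text
t=6.25 pos [427.7 -82.7 144.4] tool [ -0.6   3.5 132.4] yawcmd -0.1 open 95.1 F [ 0.1 -0.7  0.2] j [-0.31 -0.32  2.18 -0.    1.28 -0.12]
t=6.30 pos [428.5 -83.  144.9] tool [ -0.4   2.6 132.9] yawcmd -0.1 open 95.0 F [ 0.9 -0.3  0.5] j [-0.31 -0.32  2.18 -0.    1.28 -0.12]
```

View pics/w6.png

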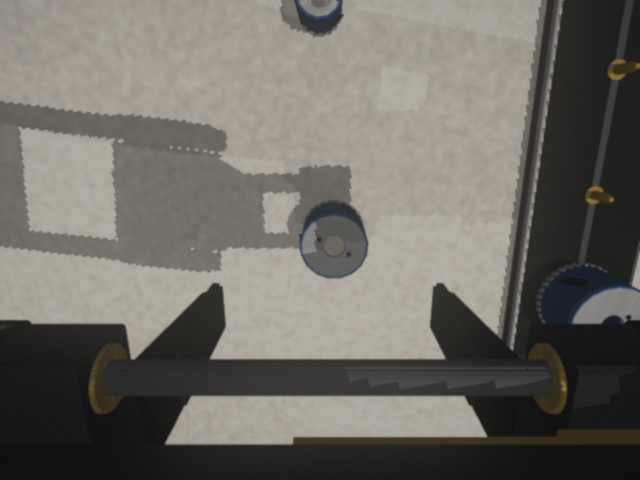

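```bash
python3 -c "
from h import *
print(wray('w6',334,244,46));print(wray('w6',590,195,16),wray('w6',613,69,16));go(432,-83.7,12)"
```

```text
[431.9 -83.1  46. ]
[624.5 -92.2  16. ] [641.2  -7.3  16. ]
t=6.30 pos [428.5 -83.  144.9] tool [1.000e-01 3.500e+00 1.329e+02] yawcmd -0.1 open 95.0 F [ 0.9 -0.3  0.5] j [-0.31 -0.32  2.18 -0.    1.28 -0.12]
```

Request:
{"method": "jog_arm", "body": {"steps": [[[0,0,0.003,0.03,0],[0,0,0.003,0.07,0],[0,0,0.003,0.11,0],[0,0,0.003,0.132,0],[255,0,0.003,0.132,0]]]}}

```text
clock: 6.72
position: [427.0, -82.4, 7.3]
tool_rot: [-2.424, -1.983, 0.01]
wrist_force: [-0.7, 1.0, 0.6]
opening: 91.9
```

Request:
{"method": "jog_arm", "body": {"steps": [[[255,0,0,0,0],[255,0,0,0,0],[255,0,0,0,0],[255,0,0,0,0],[255,0,0,0,0]]]}}

```text
clock: 7.13
position: [432.0, -83.7, 14.6]
tool_rot: [2.429, 1.988, 0.003]
wrist_force: [0.1, -0.4, -0.2]
opening: 60.7
```

Request:
{"method": "jog_arm", "body": {"steps": [[[255,0,0,0,0],[255,0,0,0,0],[255,0,0,0,0],[255,0,0,0,0],[255,0,0,0,0]]]}}

```text
clock: 7.55
position: [431.2, -83.4, 13.6]
tool_rot: [2.43, 1.989, 0.001]
wrist_force: [-0.8, -0.7, 5.0]
opening: 47.5
```

Request:
{"method": "jog_arm", "body": {"steps": [[[255,0,0,-0.04,0],[255,0,0,-0.08,0],[255,0,0,-0.1,0],[255,0,0,-0.1,0]]]}}

```text
clock: 7.88
position: [433.7, -84.2, 118.0]
tool_rot: [2.425, 1.985, 0.008]
wrist_force: [0.6, -0.9, -0.4]
opening: 47.7
```

```bash
python3 -c "
from h import *
go(626,-92,115)"
```

```text
t=7.88 pos [433.7 -84.2 118. ] tool [ 30.4 190.    4.8] yawcmd -0.1 open 47.7 F [ 0.6 -0.9 -0.4] j [-0.31 -0.28  2.2   0.    1.22 -0.11]
```

Request:
{"method": "jog_arm", "body": {"steps": [[[255,0.03,0.192,0,0],[255,0.03,0.192,0,0],[255,0.03,0.192,0,0],[255,0.03,0.192,0,0],[255,0.03,0.192,0,0]]]}}

```text
clock: 8.3
position: [626.4, -91.5, 110.0]
tool_rot: [-2.429, -1.989, 0.002]
wrist_force: [-1.3, -0.2, -0.2]
opening: 47.4
```

Request:
{"method": "jog_arm", "body": {"steps": [[[255,0,0,0,0],[255,0,0,0,0]]]}}

```text
clock: 8.47
position: [623.9, -91.4, 109.7]
tool_rot: [-2.427, -1.988, 0.005]
wrist_force: [-1.3, 1.3, -1.4]
opening: 47.8
```

```bash
python3 -c "
from h import *
go(626,-92,30);wshot('w7');go(626,-92,30)"
```

```text
t=8.47 pos [623.9 -91.4 109.7] tool [-0.2  2.5 79.7] yawcmd -0.1 open 47.8 F [-1.3  1.3 -1.4] j [-0.23  0.17  1.78 -0.    1.19 -0.03]
t=8.52 pos [623.  -91.3 110. ] tool [-0.   3.5 80. ] yawcmd -0.1 open 47.4 F [ 0.1 -0.1 -1.5] j [-0.23  0.17  1.78 -0.    1.2  -0.03]
```

View pics/w7.png

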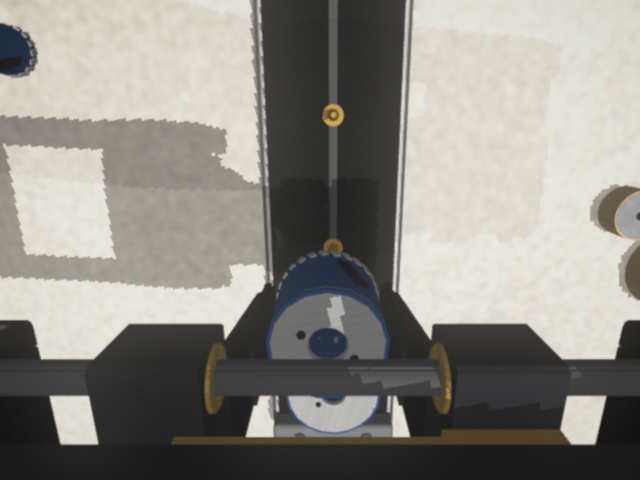

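```bash
python3 -c "
from h import *
print(wray('w7',333,246,16),wray('w7',333,114,16))"
```

```text
[626.9 -91.6  16. ] [643.5  -7.5  16. ]
```

Request:
{"method": "jog_arm", "body": {"steps": [[[255,0,0.003,0.03,0],[255,0,0.003,0.06,0],[255,0,0.003,0.073,0],[255,0,0.003,0.076,0],[255,0,0.003,0.076,0]]]}}

```text
clock: 8.93
position: [625.5, -92.0, 35.3]
tool_rot: [-2.429, -1.988, 0.003]
wrist_force: [0.5, 0.1, -0.7]
opening: 47.9
```

Request:
{"method": "jog_arm", "body": {"steps": [[[255,0,0,0.001,0],[255,0,0,0.002,0],[255,0,0,0.003,0],[255,0,0,0.003,0]]]}}

```text
clock: 9.27
position: [628.4, -92.5, 35.1]
tool_rot: [2.43, 1.989, 0.002]
wrist_force: [-0.1, 0.6, -1.1]
opening: 47.4
```

Request:
{"method": "jog_arm", "body": {"steps": [[[255,0,0,0.001,0],[255,0,0,0.002,0],[255,0,0,0.003,0],[255,0,0,0.003,0]]]}}

```text
clock: 9.6
position: [627.4, -92.3, 30.5]
tool_rot: [-2.431, -1.99, 0.0]
wrist_force: [0.0, -0.7, -1.9]
opening: 47.5
```

Request:
{"method": "jog_arm", "body": {"steps": [[[255,0,0,0.001,0],[255,0,0,0.002,0],[255,0,0,0.002,0]]]}}

```text
clock: 9.85
position: [627.7, -92.3, 29.7]
tool_rot: [-2.431, -1.99, 0.0]
wrist_force: [-3.2, -0.5, 4.5]
opening: 47.8
```

Request:
{"method": "jog_arm", "body": {"steps": [[[0,0,0,0,0],[0,0,0,0,0],[0,0,0,0,0],[0,0,0,0,0],[0,0,0,0,0]]]}}

```text
clock: 10.27
position: [627.6, -92.3, 28.6]
tool_rot: [-2.431, -1.99, 0.0]
wrist_force: [1.0, -0.2, -0.6]
opening: 75.6
```

Request:
{"method": "jog_arm", "body": {"steps": [[[0,0,0,-0.03,0],[0,0,0,-0.07,0],[0,0,0,-0.11,0],[0,0,0,-0.13,0],[0,0,0,-0.13,0]]]}}

```text
clock: 10.68
position: [631.5, -93.2, 166.6]
tool_rot: [2.423, 1.984, 0.012]
wrist_force: [0.9, -0.8, 1.0]
opening: 95.1
```

```bash
python3 -c "
from h import *
wshot('w8');go(468.4,238,150)"
```

```text
t=10.73 pos [629.8 -92.8 163. ] tool [ 292.4 -223.7   11.3] yawcmd -0.1 open 95.4 F [ 0.8 -1.   0.1] j [-0.23  0.13  1.74  0.    1.27 -0.03]
```

View pics/w8.png

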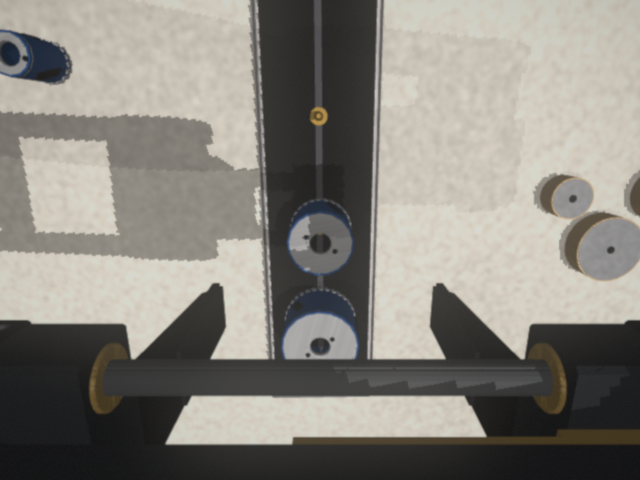

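Saws 48 and 60 stand on pegs 3 and 4 (at pixels (320,243) and (320,346)). Next, saw 38.

Request:
{"method": "jog_arm", "body": {"steps": [[[0,0.292,-0.224,0.015,0],[0,0.292,-0.224,0.015,0],[0,0.292,-0.224,0.015,0],[0,0.292,-0.224,0.015,0],[0,0.292,-0.224,0.015,0]]]}}

```text
clock: 11.15
position: [533.6, 95.8, 147.8]
tool_rot: [-2.43, -1.988, 0.004]
wrist_force: [0.5, 0.3, -0.2]
opening: 94.9
```

```bash
python3 -c "
from h import *
go(468.4,238,145)"
```

```text
t=11.15 pos [533.6  95.8 147.8] tool [126.4 -92.1   3. ] yawcmd -0.2 open 94.9 F [ 0.5  0.3 -0.2] j [ 0.08 -0.06  1.95  0.    1.25  0.28]
```

Request:
{"method": "jog_arm", "body": {"steps": [[[0,0.123,-0.09,0.003,0],[0,0.123,-0.09,0.003,0],[0,0.123,-0.09,0.003,0],[0,0.123,-0.09,0.003,0],[0,0.123,-0.09,0.003,0]]]}}

```text
clock: 11.57
position: [468.6, 236.2, 144.9]
tool_rot: [-2.423, -1.995, 0.005]
wrist_force: [0.4, -0.8, -0.7]
opening: 95.4
```

Request:
{"method": "jog_arm", "body": {"steps": [[[0,0,0,0,0],[0,0,0,0,0],[0,0,0,0,0]]]}}

```text
clock: 11.82
position: [472.2, 231.9, 146.4]
tool_rot: [-2.432, -1.988, 0.002]
wrist_force: [-0.2, 0.6, -0.1]
opening: 95.0
```

```bash
python3 -c "
from h import *
go(468,238,12);wshot('w9');go(468,238,12)"
```

```text
t=11.82 pos [472.2 231.9 146.4] tool [  5.3  -5.2 134.4] yawcmd -0.2 open 95.0 F [-0.2  0.6 -0.1] j [ 0.35 -0.1   1.99 -0.    1.25  0.55]
t=11.87 pos [472.4 231.8 146.7] tool [  5.3  -5.5 134.7] yawcmd -0.2 open 95.3 F [ 1.3 -0.5  0.2] j [ 0.35 -0.1   1.99 -0.    1.25  0.55]
```

View pics/w9.png

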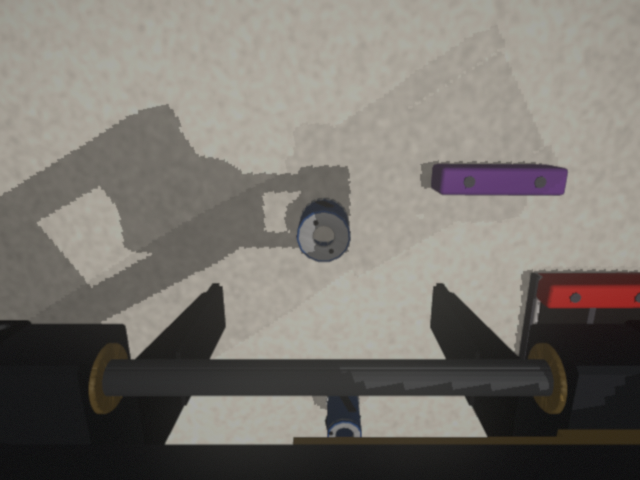

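```bash
python3 -c "
from h import *
print(wray('w9',324,235,46));q=wray('w9',324,235,46);go(q[0],q[1],13)"
```

```text
[470.7 238.5  46. ]
t=11.87 pos [472.4 231.8 146.7] tool [  6.4  -2.9 133.7] yawcmd -0.2 open 95.3 F [ 1.3 -0.5  0.2] j [ 0.35 -0.1   1.99 -0.    1.25  0.55]
```

Request:
{"method": "jog_arm", "body": {"steps": [[[0,0.006,-0.003,0.03,0],[0,0.006,-0.003,0.07,0],[0,0.006,-0.003,0.11,0],[0,0.006,-0.003,0.133,0],[255,0.006,-0.003,0.133,0]]]}}

```text
clock: 12.28
position: [465.9, 236.4, 8.0]
tool_rot: [-2.43, -1.985, 0.018]
wrist_force: [-0.9, -0.0, -1.4]
opening: 92.2
```

Request:
{"method": "jog_arm", "body": {"steps": [[[255,0,0,0,0],[255,0,0,0,0],[255,0,0,0,0],[255,0,0,0,0],[255,0,0,0,0]]]}}

```text
clock: 12.7
position: [471.8, 239.9, 16.3]
tool_rot: [2.43, 1.989, 0.005]
wrist_force: [-0.4, 0.2, -0.1]
opening: 60.1
```

Request:
{"method": "jog_arm", "body": {"steps": [[[255,0,0,0,0],[255,0,0,0,0],[255,0,0,0,0],[255,0,0,0,0],[255,0,0,0,0]]]}}

```text
clock: 13.12
position: [470.5, 239.5, 14.6]
tool_rot: [2.431, 1.99, 0.0]
wrist_force: [0.1, -0.6, 2.3]
opening: 38.3
```

Request:
{"method": "jog_arm", "body": {"steps": [[[255,0,0,0,0],[255,0,0,0,0]]]}}

```text
clock: 13.28
position: [470.5, 239.5, 14.6]
tool_rot: [2.431, 1.99, 0.0]
wrist_force: [-1.8, 0.0, 1.8]
opening: 38.4
```

Request:
{"method": "jog_arm", "body": {"steps": [[[255,0,0,-0.04,0],[255,0,0,-0.08,0],[255,0,0,-0.1,0],[255,0,0,-0.1,0]]]}}

```text
clock: 13.62
position: [473.9, 240.9, 120.3]
tool_rot: [2.428, 1.988, 0.016]
wrist_force: [0.9, 0.8, 0.2]
opening: 38.4
```

```bash
python3 -c "
from h import *
go(642.5,-7.5,115)"
```

```text
t=13.62 pos [473.9 240.9 120.3] tool [-210.2  214.3    6. ] yawcmd -0.1 open 38.4 F [0.9 0.8 0.2] j [ 0.37 -0.07  2.01  0.    1.19  0.57]
```

Request:
{"method": "jog_arm", "body": {"steps": [[[255,-0.21,0.215,0,0],[255,-0.21,0.215,0,0],[255,-0.21,0.215,0,0],[255,-0.21,0.215,0,0],[255,-0.21,0.215,0,0]]]}}

```text
clock: 14.03
position: [587.4, 65.6, 112.4]
tool_rot: [-2.429, -1.989, 0.003]
wrist_force: [0.4, 0.1, -1.3]
opening: 38.4
```

```bash
python3 -c "
from h import *
go(642.5,-7.5,115)"
```

```text
t=14.03 pos [587.4  65.6 112.4] tool [-60.8  68.4  -2.7] yawcmd -0.1 open 38.4 F [ 0.4  0.1 -1.3] j [0.02 0.08 1.87 0.   1.19 0.22]
```

Request:
{"method": "jog_arm", "body": {"steps": [[[255,-0.06,0.068,-0.002,0],[255,-0.06,0.068,-0.002,0],[255,-0.06,0.068,-0.002,0],[255,-0.06,0.068,-0.002,0],[255,-0.06,0.068,-0.002,0]]]}}

```text
clock: 14.45
position: [641.3, -4.8, 114.4]
tool_rot: [-2.43, -1.987, 0.003]
wrist_force: [0.3, 0.3, -1.0]
opening: 38.5
```

```bash
python3 -c "
from h import *
go(642.5,-7.5,31);wshot('w10');go(642.5,-7.5,31)"
```

```text
t=14.45 pos [641.3  -4.8 114.4] tool [-2.5  2.  83.4] yawcmd -0.2 open 38.5 F [ 0.3  0.3 -1. ] j [-0.09  0.19  1.75  0.    1.2   0.11]
t=14.50 pos [641.   -4.  114.7] tool [-3.2  2.4 83.7] yawcmd -0.1 open 38.1 F [ 0.1  0.4 -0.5] j [-0.09  0.19  1.76  0.    1.2   0.11]
```

View pics/w10.png

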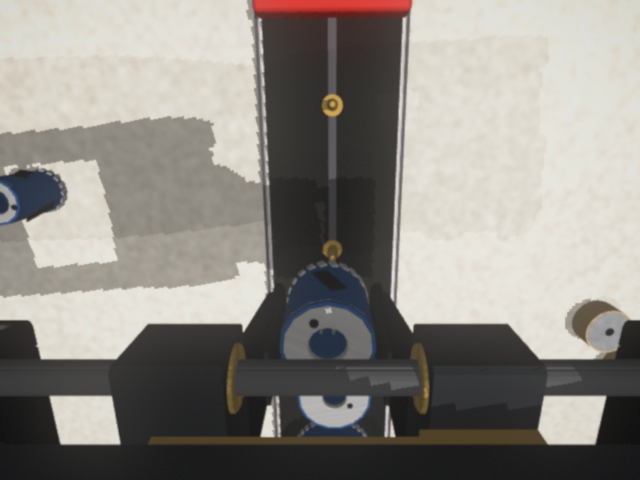

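```bash
python3 -c "
from h import *
print(wray('w10',332,248,16),wray('w10',333,105,16))
go(643,-7.5,31)"
```

```text
[643.3  -7.7  16. ] [662.2  84.5  16. ]
t=14.50 pos [641.   -4.  114.7] tool [-3.1  2.9 83.7] yawcmd -0.1 open 38.1 F [ 0.1  0.4 -0.5] j [-0.09  0.19  1.76  0.    1.2   0.11]
```

Request:
{"method": "jog_arm", "body": {"steps": [[[255,-0.003,0.002,0.03,0],[255,-0.003,0.002,0.06,0],[255,-0.003,0.002,0.074,0],[255,-0.003,0.002,0.078,0],[255,-0.003,0.002,0.078,0]]]}}

```text
clock: 14.92
position: [642.0, -7.0, 36.6]
tool_rot: [-2.427, -1.99, 0.004]
wrist_force: [-0.7, 0.9, -0.0]
opening: 38.2
```

Request:
{"method": "jog_arm", "body": {"steps": [[[255,0,0,0.001,0],[255,0,0,0.002,0],[255,0,0,0.003,0],[255,0,0,0.003,0]]]}}

```text
clock: 15.25
position: [644.8, -8.3, 36.7]
tool_rot: [2.43, 1.989, 0.002]
wrist_force: [0.2, -0.1, -0.1]
opening: 38.4
```

Request:
{"method": "jog_arm", "body": {"steps": [[[255,0,0,0.001,0],[255,0,0,0.002,0],[255,0,0,0.002,0]]]}}

```text
clock: 15.5
position: [643.8, -8.4, 33.3]
tool_rot: [-2.431, -1.99, 0.0]
wrist_force: [-0.3, 0.1, -1.2]
opening: 38.4
```

Request:
{"method": "jog_arm", "body": {"steps": [[[255,0,0,0.001,0],[255,0,0,0.002,0],[255,0,0,0.002,0]]]}}

```text
clock: 15.75
position: [643.6, -8.3, 30.9]
tool_rot: [-2.431, -1.99, 0.001]
wrist_force: [-0.8, -0.7, -0.6]
opening: 38.3
```

Request:
{"method": "jog_arm", "body": {"steps": [[[255,0,0,0.001,0],[255,0,0,0.001,0],[255,0,0,0.001,0]]]}}

```text
clock: 16.0
position: [643.9, -8.3, 30.6]
tool_rot: [2.431, 1.99, -0.0]
wrist_force: [-1.1, -0.3, 1.9]
opening: 38.7
```

Request:
{"method": "jog_arm", "body": {"steps": [[[0,0,0,0.001,0],[0,0,0,0.001,0],[0,0,0,0.001,0],[0,0,0,0.001,0],[0,0,0,0.001,0]]]}}

```text
clock: 16.42
position: [643.8, -8.3, 29.1]
tool_rot: [-2.431, -1.99, 0.0]
wrist_force: [-1.1, 0.8, 0.7]
opening: 66.2
```

Request:
{"method": "jog_arm", "body": {"steps": [[[0,0,0,0,0],[0,0,0,-0.03,0],[0,0,0,-0.07,0],[0,0,0,-0.11,0],[0,0,0,-0.13,0]]]}}

```text
clock: 16.83
position: [646.2, -8.5, 165.2]
tool_rot: [2.427, 1.987, 0.008]
wrist_force: [0.9, 0.2, 1.1]
opening: 94.3
```

```bash
python3 -c "
from h import *
go(452.5,70.7,145);wshot('w11');go(452.5,70.7,145)"
```

```text
t=16.83 pos [646.2  -8.5 165.2] tool [  39.4 -205.6   18.8] yawcmd -0.1 open 94.3 F [0.9 0.2 1.1] j [-0.1   0.15  1.71  0.    1.28  0.1 ]
t=16.88 pos [648.2  -8.6 169. ] tool [  39.1 -207.8   21.3] yawcmd -0.1 open 94.4 F [1.4 0.8 2.8] j [-0.1   0.14  1.71  0.    1.28  0.1 ]
```

View pics/w11.png

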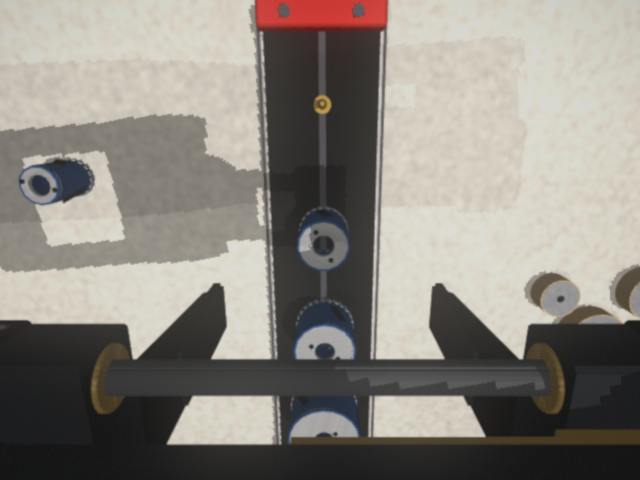

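Saw 38 is on peg 2 (323,245). Now saw 29, at (40,184).

```bash
python3 -c "
from h import *
print(wray('w11',40,184,46))"
```

```text
[454.2  70.2  46. ]
```

Request:
{"method": "jog_arm", "body": {"steps": [[[0,0.039,-0.205,0.018,0],[0,0.039,-0.205,0.018,0],[0,0.039,-0.205,0.018,0],[0,0.039,-0.205,0.018,0],[0,0.039,-0.205,0.018,0]]]}}

```text
clock: 17.3
position: [449.7, 70.4, 140.6]
tool_rot: [-2.431, -1.989, 0.001]
wrist_force: [-0.3, 0.2, 0.6]
opening: 95.2
```

Request:
{"method": "jog_arm", "body": {"steps": [[[40,0,0,0,0],[40,0,0,0,0],[40,0,0,0,0]]]}}

```text
clock: 17.55
position: [452.4, 70.0, 142.0]
tool_rot: [2.43, 1.99, 0.002]
wrist_force: [0.6, 0.2, 0.0]
opening: 82.0
```

```bash
python3 -c "
from h import *
go(452.5,70.7,13);wshot('w12');go(452.5,70.7,13)"
```

```text
t=17.55 pos [452.4  70.  142. ] tool [  0.7  -0.3 129. ] yawcmd -0.1 open 82.0 F [0.6 0.2 0. ] j [ 0.04 -0.26  2.14 -0.    1.26  0.23]
t=17.60 pos [453.1  69.8 142.4] tool [  0.7  -1.1 129.4] yawcmd -0.2 open 81.4 F [-0.2  0.9 -0. ] j [ 0.04 -0.26  2.14 -0.    1.26  0.23]
```

View pics/w12.png

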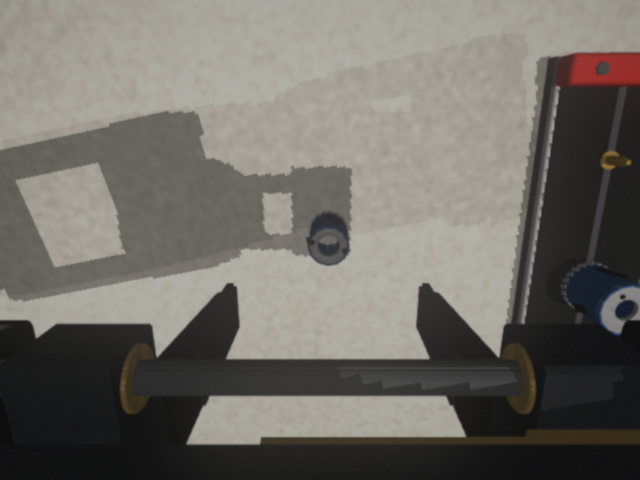

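```bash
python3 -c "
from h import *
q=wray('w12',327.5,243,46);print(q);go(q[0],q[1],13);print(wray('w12',606,160,16))"
```

```text
[452.6  71.9  46. ]
t=17.60 pos [453.1  69.8 142.4] tool [  1.9  -1.2 129.4] yawcmd -0.2 open 81.4 F [-0.2  0.9 -0. ] j [ 0.04 -0.26  2.14 -0.    1.26  0.23]
[659.9  84.6  16. ]
```

Request:
{"method": "jog_arm", "body": {"steps": [[[40,0.002,0,0.03,0],[40,0.002,0,0.07,0],[40,0.002,0,0.11,0],[40,0.002,0,0.129,0],[255,0.002,0,0.129,0]]]}}

```text
clock: 18.02
position: [449.2, 71.2, 7.6]
tool_rot: [-2.427, -1.985, 0.012]
wrist_force: [0.0, -0.5, -0.6]
opening: 76.9
```

Request:
{"method": "jog_arm", "body": {"steps": [[[255,0,0,0,0],[255,0,0,0,0],[255,0,0,0,0],[255,0,0,0,0],[255,0,0,0,0]]]}}

```text
clock: 18.43
position: [453.5, 72.0, 14.1]
tool_rot: [2.429, 1.989, 0.004]
wrist_force: [-0.8, 0.2, 0.4]
opening: 45.6
```

Request:
{"method": "jog_arm", "body": {"steps": [[[255,0,0,0,0],[255,0,0,0,0],[255,0,0,0,0],[255,0,0,0,0],[255,0,0,0,0]]]}}

```text
clock: 18.85
position: [452.5, 72.0, 13.0]
tool_rot: [2.43, 1.99, 0.001]
wrist_force: [-0.8, 0.2, 3.6]
opening: 29.2
```

Request:
{"method": "jog_arm", "body": {"steps": [[[255,0,0,0,0],[255,0,0,0,0]]]}}

```text
clock: 19.02
position: [452.5, 72.0, 12.9]
tool_rot: [2.431, 1.99, 0.001]
wrist_force: [-0.8, -0.3, 5.3]
opening: 28.7
```

Request:
{"method": "jog_arm", "body": {"steps": [[[255,0,0,-0.04,0],[255,0,0,-0.08,0],[255,0,0,-0.1,0],[255,0,0,-0.1,0]]]}}

```text
clock: 19.35
position: [455.5, 72.2, 117.7]
tool_rot: [2.426, 1.987, 0.012]
wrist_force: [0.6, -0.2, -0.2]
opening: 29.2
```

```bash
python3 -c "
from h import *
go(661,85,115)"
```

```text
t=19.35 pos [455.5  72.2 117.7] tool [ 53.1 198.9   4.7] yawcmd -0.1 open 29.2 F [ 0.6 -0.2 -0.2] j [ 0.04 -0.23  2.16  0.    1.21  0.24]
```

Request:
{"method": "jog_arm", "body": {"steps": [[[255,0.053,0.2,0,0],[255,0.053,0.2,0,0],[255,0.053,0.2,0,0],[255,0.053,0.2,0,0],[255,0.053,0.2,0,0]]]}}

```text
clock: 19.77
position: [659.2, 84.5, 109.6]
tool_rot: [-2.429, -1.989, 0.004]
wrist_force: [-0.4, 0.3, -1.0]
opening: 28.9
```

Request:
{"method": "jog_arm", "body": {"steps": [[[255,0,0,0,0],[255,0,0,0,0],[255,0,0,0,0],[255,0,0,0,0]]]}}

```text
clock: 20.1
position: [656.8, 84.4, 111.4]
tool_rot: [-2.43, -1.989, 0.003]
wrist_force: [0.4, 0.1, -0.8]
opening: 29.3
```

```bash
python3 -c "
from h import *
go(661,85,30);wshot('w13');go(661,85,30)"
```

```text
t=20.10 pos [656.8  84.4 111.4] tool [ 1.4  4.1 81.4] yawcmd -0.1 open 29.3 F [ 0.4  0.1 -0.8] j [0.05 0.23 1.71 0.   1.21 0.25]
t=20.15 pos [657.   84.4 112.1] tool [ 1.3  3.8 82.1] yawcmd -0.1 open 28.6 F [-0.7 -0.6 -0.8] j [0.05 0.23 1.71 0.   1.21 0.25]
```

View pics/w13.png

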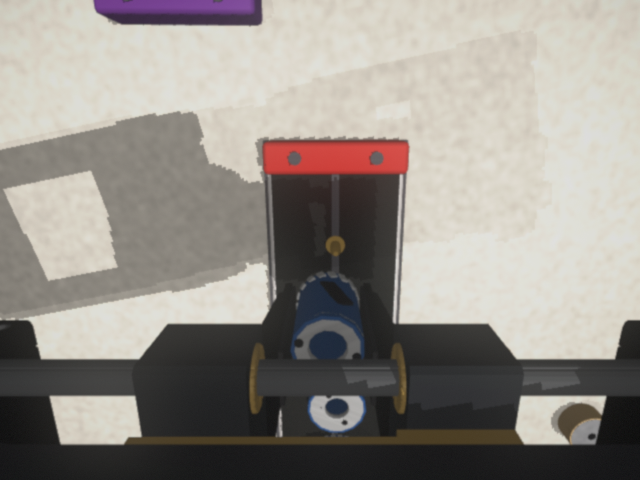

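```bash
python3 -c "
from h import *
q=wray('w13',335,245,16);print(q);print(wray('w13',336,157,30));go(q[0],q[1],30)"
```

```text
[661.5  84.1  16. ]
[673.4 143.2  30. ]
t=20.15 pos [657.   84.4 112.1] tool [ 0.6  4.5 82.1] yawcmd -0.1 open 28.6 F [-0.7 -0.6 -0.8] j [0.05 0.23 1.71 0.   1.21 0.25]
```

Request:
{"method": "jog_arm", "body": {"steps": [[[255,0.001,0.004,0.02,0],[255,0.001,0.004,0.045,0],[255,0.001,0.004,0.065,0],[255,0.001,0.004,0.075,0],[255,0.001,0.004,0.076,0]]]}}

```text
clock: 20.57
position: [659.8, 84.5, 34.0]
tool_rot: [-2.429, -1.988, 0.006]
wrist_force: [-0.5, -0.2, -0.8]
opening: 28.9
```

Request:
{"method": "jog_arm", "body": {"steps": [[[255,0,0,0.001,0],[255,0,0,0.002,0],[255,0,0,0.003,0],[255,0,0,0.003,0]]]}}

```text
clock: 20.9
position: [663.6, 84.7, 34.9]
tool_rot: [2.43, 1.989, 0.003]
wrist_force: [1.0, 0.4, -0.9]
opening: 29.1
```

Request:
{"method": "jog_arm", "body": {"steps": [[[255,0,0,0.001,0],[255,0,0,0.002,0],[255,0,0,0.002,0]]]}}

```text
clock: 21.15
position: [662.7, 84.6, 31.5]
tool_rot: [2.431, 1.99, 0.0]
wrist_force: [0.1, -0.5, -0.8]
opening: 29.2
```

Request:
{"method": "jog_arm", "body": {"steps": [[[255,0,0,0.001,0],[255,0,0,0.002,0],[255,0,0,0.002,0]]]}}

```text
clock: 21.4
position: [662.5, 84.6, 29.1]
tool_rot: [-2.431, -1.99, 0.0]
wrist_force: [-0.1, -0.6, -1.2]
opening: 29.3
```

Request:
{"method": "jog_arm", "body": {"steps": [[[255,0,0,0.001,0],[255,0,0,0.001,0],[255,0,0,0.001,0]]]}}

```text
clock: 21.65
position: [662.7, 84.6, 29.0]
tool_rot: [-2.431, -1.99, 0.0]
wrist_force: [-2.3, 0.7, 4.5]
opening: 29.0
```

Contact at the expected height, so I'm releasing and backing off.

Request:
{"method": "jog_arm", "body": {"steps": [[[0,0,0,0,0],[0,0,0,0,0],[0,0,0,0,0],[0,0,0,0,0],[0,0,0,0,0]]]}}

```text
clock: 22.07
position: [662.6, 84.6, 28.1]
tool_rot: [-2.431, -1.99, 0.0]
wrist_force: [0.2, -0.1, 0.1]
opening: 57.2
```

Request:
{"method": "jog_arm", "body": {"steps": [[[0,0,0,0,0],[0,0,0,-0.03,0],[0,0,0,-0.07,0],[0,0,0,-0.11,0],[0,0,0,-0.14,0]]]}}

```text
clock: 22.48
position: [663.6, 84.7, 172.0]
tool_rot: [2.429, 1.989, 0.004]
wrist_force: [0.5, 1.4, 0.1]
opening: 90.5
```

Request:
{"method": "jog_arm", "body": {"steps": [[[0,-0.08,-0.18,0,0],[0,-0.08,-0.18,0,0],[0,-0.08,-0.18,0,0],[0,-0.08,-0.18,0,0],[0,-0.08,-0.18,0,0]]]}}

```text
clock: 22.9
position: [467.5, 41.4, 167.8]
tool_rot: [-2.43, -1.99, 0.002]
wrist_force: [-0.7, -0.8, 0.5]
opening: 95.3
```

Request:
{"method": "jog_arm", "body": {"steps": [[[0,-0.05,-0.08,-0.05,0],[0,-0.05,-0.08,-0.05,0],[0,-0.05,-0.08,-0.05,0],[0,-0.05,-0.08,-0.05,0],[0,-0.05,-0.08,-0.05,0]]]}}

```text
clock: 23.32
position: [382.3, 8.2, 219.6]
tool_rot: [2.43, 1.987, 0.005]
wrist_force: [-0.9, 0.6, -0.6]
opening: 94.9
```

```bash
python3 - <<'E'
from h import *
from cell import r
import cv2
go(0,0,0)
for n in("scene","top"):
    p=r.snapshot(n);c=p["color"][:,:,::-1]
    cv2.imwrite(f"pics/{n}9.png",c)
a=cv2.resize(cv2.imread("pics/scene9.png")[200:350,80:480],(800,300),interpolation=cv2.INTER_CUBIC)
b=cv2.resize(cv2.imread("pics/top9.png")[140:290,130:530],(800,300),interpolation=cv2.INTER_CUBIC)
cv2.imwrite("pics/fin.png",cv2.vconcat([a,b]))
E
```

```text
t=23.32 pos [382.3   8.2 219.6] tool [ -84.1 -374.   218. ] yawcmd -0.2 open 94.9 F [-0.9  0.6 -0.6] j [-0.12 -0.53  2.2   0.    1.47  0.08]
```

View pics/fin.png

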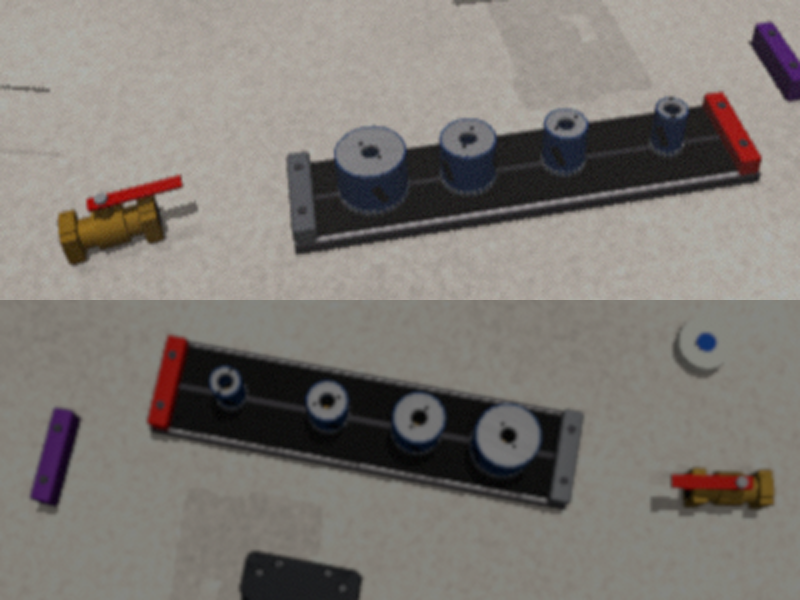

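The picture shows all four saws upright on the rail, ordered small to large from the red stop. The valve has not moved.

```bash
python3 -c "
from cell import r
print(r.sign_off())"
```

```text
the job is handed in; nothing more can be done
None
```

All four hole saws are on the rail, each over its own brass peg: 29, 38, 48 and 60 mm, counting from the red end stop. I handed the job in at about 23 s.

- **Placing:** each saw was lowered until the wrist force showed contact, at the tip height expected for its rim on the rubber. Forces at contact stayed below about 7 N.
- **Final check:** the last scene and top pictures show all four saws upright and level, centred on the line of pegs. The valve looks unmoved, and the gripper is clear of everything.
- **Disagreements:** top and wrist camera positions differed by 1–3 mm, within the calibration and far less than the clearance around the pegs. I measured the red stop at 58–60 mm from its nearest peg, against the stated 63 mm or so. This did not affect the order.

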